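# Clear the parcel label and hold the barcode scanner on it

### The arm

A 6-joint arm with a two-finger parallel gripper is mounted at the origin on the work surface. World frame = base frame: x ahead of the robot, y to its left, z up, the work surface at z = 0. Lengths are in m, angles in rad, forces in N, time in s.
With the tool pointing down it reaches from about 0.225 to 0.875 m from the base axis. Payload 3.4 kg.
Tool frame: the origin (TCP) lies between the finger pads; the fingertips stand 22 mm ahead of it and the grasp point (between the pads) lies 3 mm ahead of it; z points along the fingers, y is the line along which they close (so a half turn about z gives the same grasp; the last joint's range is limited). The gripper opens to 85 mm and grips with 20 to 120 N. Pads are 22 mm wide; open, the fingers measure 114 mm over their backs; the gripper's body (76 mm by 85 mm) begins 54 mm behind the grasp point. The pads swing forward as they close: fully open they stand 13 mm farther back than shut.
Start: joints at [1.202, 0.276, 1.505, -0, 1.361, -0.121], TCP at [0.141, 0.557, 0.253] pointing down, gripper open.
Joint ranges: [-2.89, 2.89], [-0.75, 2.08], [0.22, 2.7], [-1.18, 4.32], [0.11, 2.71], [-2.7, 2.7]. Speed limits (rad/s): [2.57, 2.57, 3.14, 3.14, 3.14, 3.14].

### API

Orientations are given as a unit quaternion [x, y, z, w].
In Python, from station import robot gives the robot as it stands.
- The arm moves only by the tool arm_command, never from a script. Its argument "commands" is a list of rows, each a list of 5 numbers: the finger opening in m, from 0 to 0.0854, then the shift along the tool's x, y, z in m, then the turn about the tool's z in rad. In form: [[claw, tx, ty, tz, turn], ...]. A call has 1 to 8 rows; each row is the pose to reach, as a shift and turn from the pose commanded when the call began, along the tool's axes at that moment; what a row does not reach only later rows make up. A row lasts 1/10 s, in which the tool goes at most 50 mm and 8.59 degrees, less where a joint would pass 70% of its speed; a pose out of reach is approached as far as the arm can. A call with a gripper value outside its range is refused whole. The fingers move at their own pace and stop on an object; the grip force is fixed at half the most. Time passes only in rows, so rows that repeat a pose let the fingers close. It gives the time, the measured TCP pose, the force, the opening and the grip force at its end, in the units of the state.
- robot.observe(): the state, without advancing time (a new reading comes with each control period).
- robot.camera(name): name is "scene" or "side" or "wrist"; returns a dict with "pixels" (400x640x3 uint8, red, green, blue), "intrinsics" (3x3 intrinsics, pixels), "rvec" (rotation vector, rad) and "tvec" (3), from world to camera coordinates, as OpenCV has them; the wrist camera has in their place "hand_eye" (4x4, takes a point from camera to tool coordinates, whose origin is the TCP and whose axes are the flange's). Camera axes: x right, y down, z forward; pixel columns grow to the right and rows downward; lengths in m; the calibration is good to about 2 mm. A picture is of the moment at which its call begins: read the wrist's pose just before it. There is no depth.
- robot.sign_off(): hands the job in; it is judged then, once.
The state is a dict: "time_s": time; "qpos": joint angles; "qd": joint speeds; "joint_efforts": joint torques, N m; "position": TCP position; "orientation": TCP orientation; "force": force on the tool from outside, world axes, zero at the start; "moment": the same for the moment, N m; "width": finger opening in m; "grasp_force": force on a finger pad.
Only numpy, scipy, OpenCV 4.12 (cv2) and the standard library are available. Lean on these libraries where they do the work, as an engineer would, in place of code of your own. Each camera call takes 0.05 s, during which the arm holds its last target. There are 200 camera calls.

### The job

A roll of parcel tape is lying on the label of the closed carton. First lift it off and set it down flat in the middle of the small rubber mat, without dropping it and letting go of it there; then draw the pistol-shaped barcode scanner up out of its dock and hold it raised in the gripper, aimed at the middle of the label with its window about 15 cm from it and looking down at it at about 45 degrees. Finish while holding it there, still and touching nothing else; leave everything else on the desk where it stands.

Things in the scene. Friction and masses are not known exactly. Their poses are not given: they have to be found in the camera images.
- label (a point): middle of the white bar-code label (110 x 100 mm) on top of the closed brown carton. The carton is a box 170 (its x) x 150 (its y) x 60 mm tall, fixed on the desk; this point is at its top face's centre, 60 mm above the desk; z up
- carton: the same closed carton, 170 x 150 x 60 mm tall, fixed; origin at the centre of its underside, z up
- roll: roll of brown parcel tape lying flat on the carton's label at the start: a ring of outer diameter 96, inner diameter 72 (wall 12), 48 mm tall, 0.1 to 0.2 kg; origin at the centre of its underside, z along its axis. It can be pinched by its wall, one finger inside the ring
- roll_center (a point): centre of the tape roll, in the middle of its hole, 24 mm above its underside; z along its axis
- mat: square rubber desk mat, 150 x 150 x 4 mm, fixed flat on the desk, on one side of the carton (the dock is on the other; sides vary); origin at the centre of its underside, z up
- dock: black scanner dock fixed on the desk: foot 110 x 90 x 12 mm with an upright rectangular socket in its middle, opening 36 (x) x 32 (y) mm, floor 12 mm and rim 72 mm above the desk; origin at the centre of its underside, z up
- scanner: grey pistol-shaped scanner, 155 mm tall, 0.16 to 0.26 kg, standing in the dock with its handle (30 x 26 mm, 100 long) 60 mm deep in the socket with 3 mm play and its head on top. Origin at the foot of the handle; z up the handle towards the head, -x is the way the window looks (level at the start, towards the robot's side within about 30 degrees)
- scanner_head (a point): point to grip, in the scanner's head, 132.5 mm above the foot on the handle's axis, axes as the scanner. The head is a box 105 long (x from -65 to +40 of this point), 44 wide (y), 45 tall (z +-22.5); pinch it across its 44 mm width from above
- scanner_window (a point): middle of the scanner's dark window at the front of the head, 65 mm from scanner_head along -x, axes as the scanner: it looks along -x
- scanner_foot (a point): middle of the foot of the scanner's handle, 132.5 mm below scanner_head, axes as the scanner
- mug: travel mug, open dark steel cup, 80 mm across, 150 tall; stands well to the robot's left; to be left alone; origin at the centre of its underside
- pencup: pen cup, open black cup, 76 mm across, 100 tall; stands well to the robot's right; to be left alone; origin at the centre of its underside
- stapler: desk stapler, black and steel, 130 x 34 x 43 tall; lies beyond the carton; to be left alone; origin at the centre of its underside
- plant: small cactus in a terracotta pot, 65 mm across, 80 tall; stands beyond the carton; to be left alone; origin at the centre of its underside
- marker: white marker pen lying on the desk, 16 mm thick, 141 long; to be left alone; origin at the centre of its underside

How it is judged:
On the way, in this order (a step that is already met when the one before it is completed fails the run):
1. the tape roll is lifted off the carton in the fingers (height (world z) of roll_center above 0.092 m and contact force between the fingers and roll above 0.3 N and contact force between roll and carton below 0.05 N), for 0.1 s.
2. the tape roll lies flat on the mat, let go and at rest (horizontal distance between roll_center and mat below 0.04 m and height (world z) of roll_center below 0.034 m and angle between roll_center's own z axis and vertical below 0.1 rad and contact force between the fingers and roll below 0.1 N and linear speed of roll below 0.03 m/s), for 0.2 s.
3. the scanner is drawn up out of the dock in the fingers (height (world z) of scanner_foot above 0.08 m and contact force between the fingers and scanner above 1 N and contact force between scanner and dock below 0.05 N), for 0.1 s.
At the end, for the whole second after the job is handed in: Roll flat at rest on the mat, let go, centre within 40 mm of its centre. Scanner held still by the fingers alone, window over 110 mm and foot over 20 mm up, handle 30 to 60 degrees from upright; label's middle 90 to 220 mm ahead of the window, within 40 mm up-down and sideways (all of step 2 and contact force between the fingers and scanner above 1 N and contact force between scanner and dock below 0.05 N and contact force between scanner and carton below 0.05 N and contact force between scanner and roll below 0.05 N and linear speed of scanner below 0.03 m/s and height (world z) of scanner_window above 0.11 m and height (world z) of scanner_foot above 0.02 m and angle between scanner's own z axis and vertical between 0.52 and 1.05 rad and x of label in the frame of scanner_window between -0.22 and -0.09 m and y of label in the frame of scanner_window between -0.04 and 0.04 m and z of label in the frame of scanner_window between -0.04 and 0.04 m); the arm keeps its last pose, push and grip.
It fails at once if the tape roll is dropped or knocked (moves faster than 0.7 m/s out of the fingers) (linear speed of roll above 0.7 m/s and contact force between the fingers and roll below 0.05 N).
It fails at once if a bystander (mug, pen cup, stapler, plant or marker) is moved more than 40 mm (distance of any of mug, pencup, stapler, plant, marker from where it was at the start of the episode above 0.04 m).
It also fails if it takes over 56 s, if anything falls off the work surface, if the arm or the gripper's body presses on something with over 40 N, if the wrist force passes 120 N, or if a joint passes its speed limit or range.

## Working session

There is one attempt and no reset: what is moved stays moved. The work goes in short steps, Python scripts to look and compute and a tool call to move; the robot and the scene stay as the last step left them, time stands still between calls to the robot, and variables do not carry over. Pictures are saved under pics/ and viewed, at most 10 in all, crops included, and the job is handed in when it is done.

Besides the shell and the picture viewer there is one more tool, called by a JSON object that holds its "api" and its "payload". arm_command: Moves the arm, as the interface text tells. Its arguments: {"type":"object","properties":{"commands":{"type":"array"}},"required":["commands"]}

```bash
mkdir -p pics; ls; cat > h.py <<'E'
import numpy as np,cv2
from scipy.spatial.transform import Rotation as R
from station import robot
def cam(n):
    s=robot.observe(); c=robot.camera(n); K=np.array(c["intrinsics"])
    if n=="wrist":
        T=np.eye(4);T[:3,:3]=R.from_quat(s["orientation"]).as_matrix();T[:3,3]=s["position"]
        T=T@np.array(c["hand_eye"])
    else:
        M=np.eye(4);M[:3,:3]=R.from_rotvec(np.ravel(c["rvec"])).as_matrix();M[:3,3]=np.ravel(c["tvec"]);T=np.linalg.inv(M)
    return np.array(c["pixels"]),K,T
def plane(K,T,uv,z):
    d=T[:3,:3]@np.linalg.inv(K)@np.array([uv[0],uv[1],1.]);o=T[:3,3]
    return o+d*(z-o[2])/d[2]
def proj(K,T,p):
    q=np.linalg.inv(T)@np.append(p,1);q=K@q[:3];return q[:2]/q[2]
def save(n,a): cv2.imwrite(f"pics/{n}.png",a[...,::-1])
E
python3 - <<'E'
from h import *
s=robot.observe();print(s["position"],s["orientation"],s["width"],s["time_s"])
for n in("scene","side"):
    a,K,T=cam(n);save(n,a);np.savez("pics/"+n+".npz",a=a,K=K,T=T);print(n,K[0,0],T.round(3).tolist())
print(np.array(robot.camera("wrist")["hand_eye"]).round(4).tolist())
E
```

```text
pics
[0.14085286 0.55697436 0.25243107] [ 1.23576539e-01  9.92334621e-01 -8.90645170e-04 -2.12622967e-04] 0.08514775177319803 0.0
scene 462.21062135475563 [[-0.251, 0.63, -0.735, 1.618], [0.968, 0.18, -0.177, 0.257], [0.021, -0.756, -0.654, 1.057], [0.0, 0.0, 0.0, 1.0]]
side 405.8432093835457 [[-0.984, -0.101, 0.15, 0.33], [-0.18, 0.579, -0.795, 1.126], [-0.006, -0.809, -0.587, 0.945], [0.0, 0.0, 0.0, 1.0]]
[[0.0009, -0.9614, -0.2753, 0.0695], [1.0, 0.0009, -0.0, 0.0004], [0.0003, -0.2753, 0.9614, -0.1206], [0.0, 0.0, 0.0, 1.0]]
```

View pics/scene.png

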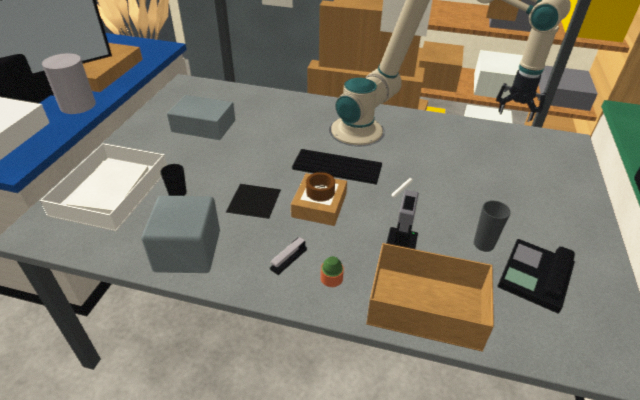

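View pics/side.png

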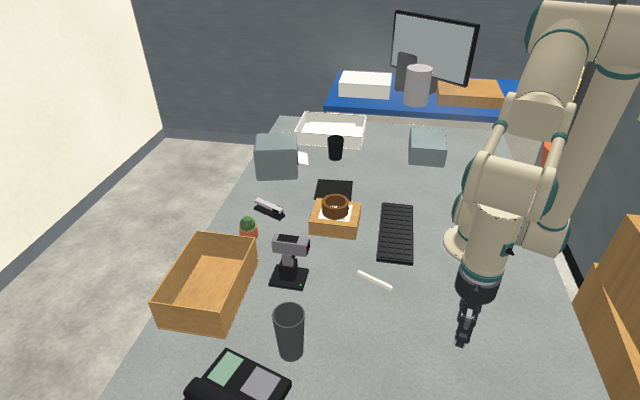

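The scene view shows the mat at about (254,200), carton (320,200) with the roll on it at (320,186), scanner and dock at (406,220), marker (401,187) and mug (492,225). The side view shows the mat at (334,189), roll (335,205), carton (335,218), scanner head (290,243) and dock foot (289,277).

```bash
python3 - <<'E'
from h import *
def big(m,x0,y0,x1,y1):
    k=np.zeros(m.shape,np.uint8);k[y0:y1,x0:x1]=m[y0:y1,x0:x1]
    n,l,st,c=cv2.connectedComponentsWithStats(k);i=1+np.argmax(st[1:,4]);return (l==i).astype(np.uint8),st[i]
def cont(m): return max(cv2.findContours(m,0,1)[0],key=len)
boxes={"scene":dict(mat=(220,178,288,222),carton=(285,165,355,228),gray=0),"side":dict(mat=(310,174,358,205),carton=(300,188,368,242))}
for n in boxes:
    d=np.load(f"pics/{n}.npz");a,K,T=d["a"].astype(int),d["K"],d["T"];b=boxes[n]
    dark=(a.max(2)<45).astype(np.uint8)
    m,st=big(dark,*b["mat"]);c=cont(m);q=cv2.approxPolyDP(cv2.convexHull(c),3,True)[:,0]
    print(n,"mat",st,[plane(K,T,p,.004).round(3)[:2].tolist() for p in q])
    br=((a[...,0]-a[...,2])>30).astype(np.uint8)
    m,st=big(br,*b["carton"]);q=cv2.approxPolyDP(cv2.convexHull(cont(m)),2,True)[:,0]
    print("carton",st);[print(p,plane(K,T,p,.06).round(3)[:2],plane(K,T,p,0).round(3)[:2]) for p in q]
    wh=(a.min(2)>130).astype(np.uint8);m,st=big(wh,*b["carton"]);print("label",st,[plane(K,T,p,.06).round(3)[:2].tolist() for p in cv2.approxPolyDP(cv2.convexHull(np.argwhere(m)[:,::-1].astype(np.int32)),2,True)[:,0]])
ims=[]
for n,(x,y,w,h) in {"scene":(285,160,150,95),"side":(260,180,150,95)}.items():
    a=np.load(f"pics/{n}.npz")["a"];ims.append(cv2.resize(a[y:y+h,x:x+w],(0,0),fx=5,fy=3,interpolation=2) if 0 else cv2.resize(a[y:y+h,x:x+w],(0,0),fx=3.1,fy=3.1,interpolation=2))
    
# ims stacked -> 465x~590
save("z",np.vstack(ims))
E
```

```text
scene mat [ 227  185   53   33 1194] [[0.468, -0.329], [0.456, -0.188], [0.596, -0.178], [0.606, -0.319]]
carton [ 290  172   57   54 2198]
[346 180] [0.405 0.039] [0.332 0.026]
[345 195] [0.483 0.053] [0.414 0.04 ]
[334 225] [0.629 0.051] [0.569 0.038]
[291 216] [ 0.627 -0.088] [ 0.567 -0.109]
[290 203] [ 0.57  -0.109] [ 0.507 -0.131]
[305 173] [ 0.407 -0.107] [ 0.334 -0.129]
[324 172] [ 0.383 -0.045] [ 0.309 -0.063]
label [335 181  20  47 389] [[0.636, 0.056], [0.409, 0.046], [0.409, 0.064], [0.621, 0.112]]
side mat [341 181  11   9  19] [[0.459, -0.263], [0.508, -0.316], [0.466, -0.323]]
carton [ 308  194   53   46 1844]
[360 202] [ 0.408 -0.1  ] [ 0.414 -0.183]
[355 239] [0.403 0.11 ] [0.408 0.041]
[309 234] [0.558 0.112] [0.573 0.043]
[308 221] [0.576 0.044] [ 0.592 -0.029]
[317 197] [ 0.572 -0.104] [ 0.588 -0.188]
[341 194] [ 0.485 -0.14 ] [ 0.496 -0.225]
label [ 300  188   68   54 1403] [[0.364, 0.113], [0.58, 0.151], [0.648, -0.153], [0.391, -0.198]]
```

View pics/z.png

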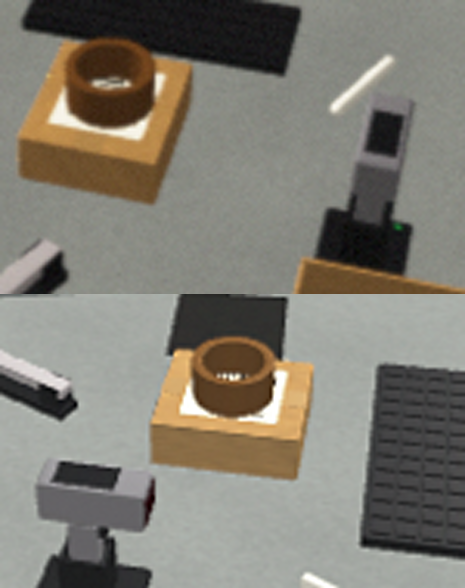

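The crops show the ring's top ellipse at scene (321,181) and side (336,202), with the scanner head's top at scene (409,200) and side (287,240). The scanner window, reddish in the side view, faces the robot.

```bash
python3 - <<'E'
from h import *
L={n:np.load(f"pics/{n}.npz") for n in("scene","side")}
def tri(p,q):
    P=[]
    for n in L:
        P.append(L[n]["K"]@np.linalg.inv(L[n]["T"])[:3])
    X=cv2.triangulatePoints(P[0],P[1],np.array(p,float)[:,None],np.array(q,float)[:,None])[:,0];return (X[:3]/X[3]).round(3)
cs=lambda x,y:(285+x/3.1,160+y/3.1); cd=lambda x,y:(260+x/3.1,180+(y-294.5)/3.1)
print("roll",tri(cs(111,63),cd(235,362)), plane(L["scene"]["K"],L["scene"]["T"],cs(111,63),.108),plane(L["side"]["K"],L["side"]["T"],cd(235,362),.108))
# head top corners: scene crop front (nearer robot) left/right, back left/right
print("panel", tri(cs(385,132),cd(86,475)))
for p in [(374,93),(413,99),(398,167),(358,162)]: print(plane(L["scene"]["K"],L["scene"]["T"],cs(*p),.167).round(3))
for p in [(50,460),(152,468),(140,496),(38,487)]: print(plane(L["side"]["K"],L["side"]["T"],cd(*p),.167).round(3))
print(robot.observe()["qpos"])
E
```

```text
roll [ 0.488 -0.028  0.105] [ 0.48781343 -0.02931179  0.108     ] [ 0.48790543 -0.02032222  0.108     ]
panel [0.587 0.262 0.167]
[0.532 0.244 0.167]
[0.531 0.282 0.167]
[0.631 0.278 0.167]
[0.634 0.242 0.167]
[0.627 0.248 0.167]
[0.529 0.243 0.167]
[0.531 0.283 0.167]
[0.627 0.288 0.167]
[ 1.20199930e+00  2.76471577e-01  1.50582911e+00  2.26716449e-05
  1.36069022e+00 -1.21002003e-01]
```

{"api": "arm_command", "payload": {"commands": [[0.0854, -0.045, -0.02, 0, 0], [0.0854, -0.09, -0.04, 0, 0], [0.0854, -0.135, -0.06, 0, 0], [0.0854, -0.18, -0.085, 0, 0], [0.0854, -0.22, -0.11, 0, 0], [0.0854, -0.26, -0.135, 0, 0], [0.0854, -0.3, -0.16, 0, 0], [0.0854, -0.3, -0.16, 0, 0]]}}

```text
time_s: 0.95
position: [0.3964, 0.3248, 0.2531]
orientation: [0.127, 0.992, -0.001, 0.001]
force: [-1.1, 0.9, 1.0]
width: 0.0856
grasp_force: 0.0
```

{"api": "arm_command", "payload": {"commands": [[0.06, -0.022, -0.034, 0, 0], [0.06, -0.05, -0.076, 0, 0], [0.06, -0.077, -0.12, 0, 0], [0.06, -0.104, -0.162, 0, 0], [0.06, -0.13, -0.204, 0, 0], [0.06, -0.157, -0.246, 0, 0], [0.06, -0.176, -0.276, 0, 0], [0.05, -0.176, -0.276, 0, 0]]}}

```text
time_s: 1.75
position: [0.497, 0.0146, 0.253]
orientation: [0.126, 0.992, -0.001, 0.0]
force: [-0.3, 0.9, -0.1]
width: 0.0502
grasp_force: 0.0
```

```bash
python3 - <<'E'
from h import *
a,K,T=cam("wrist");save("w1",a);np.savez("pics/w1.npz",a=a,K=K,T=T)
s=robot.observe();print(s["position"],s["orientation"],s["width"],T[:3,3])
for p in [(.488,-.027,.108),(.488,-.027,.06),(.4985,.0137,.1)]:print(proj(K,T,p))
E
```

```text
[0.49589219 0.01686249 0.25288188] [ 1.25350173e-01  9.92112434e-01  2.46842325e-04 -4.36802787e-04] 0.0497363891985694 [0.42970512 0.03256242 0.37346669]
[260.61155097 188.1633522 ]
[268.62697407 174.3981003 ]
[314.92934759 185.61543818]
```

View pics/w1.png

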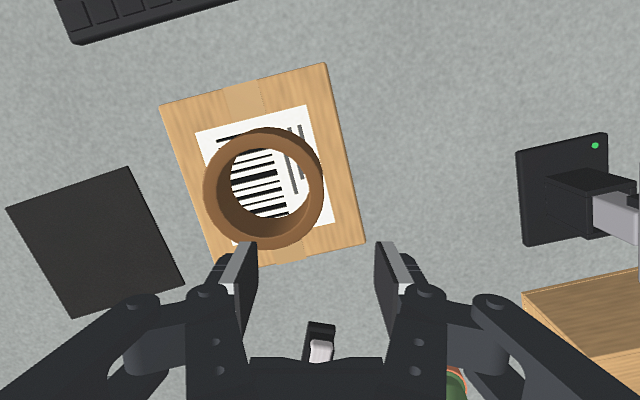

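The wrist view shows the ring's top centred near (263,188), mat corners (6,208), (128,167), (184,286), (72,318), and carton top corners (160,106), (325,63), (365,242).

```bash
python3 - <<'E'
from h import *
d=np.load("pics/w1.npz");a,K,T=d["a"].astype(int),d["K"],d["T"]
m=(((a[...,0]-a[...,2])>35)&(a[...,0]<185)&(a.max(2)>60)).astype(np.uint8);
hsv=cv2.cvtColor(d["a"],cv2.COLOR_RGB2HSV)
m=((a[...,0]<165)&((a[...,0]-a[...,2])>30)).astype(np.uint8);m[:115]=0;m[255:]=0;m[:,:190]=0;m[:,335:]=0
m=cv2.morphologyEx(m,cv2.MORPH_OPEN,np.ones((3,3)))
c=max(cv2.findContours(m,0,1)[0],key=len);print("ell",cv2.fitEllipse(cv2.convexHull(c)),cv2.boundingRect(c))
print("roll",plane(K,T,(263,187),.108))
q=[plane(K,T,p,.004) for p in [(6,208),(128,167),(184,286),(72,318)]];print("mat",np.round(q,3)[:,:2],np.mean(q,0))
q=[plane(K,T,p,.06) for p in [(160,106),(325,63),(365,242)]];print("carton",np.round(q,3)[:,:2],(q[0]+q[2])/2)
E
```

```text
ell ((264.33111572265625, 188.5452880859375), (121.42252349853516, 123.39969635009766), 35.796321868896484) (203, 127, 121, 123)
roll [ 0.48756721 -0.02493878  0.108     ]
mat [[ 0.463 -0.327]
 [ 0.454 -0.18 ]
 [ 0.602 -0.172]
 [ 0.609 -0.318]] [ 0.53201809 -0.24914626  0.004     ]
carton [[ 0.407 -0.1  ]
 [ 0.409  0.045]
 [ 0.574  0.043]] [ 0.49075344 -0.02841009  0.06      ]
```

{"api": "arm_command", "payload": {"commands": [[0.05, 0, 0.001, 0.045, 0], [0.05, 0, 0.001, 0.09, 0], [0.05, 0, 0.001, 0.125, 0], [0.05, 0, 0.001, 0.148, 0], [0.05, 0, 0.001, 0.157, 0], [0.0, 0, 0.001, 0.157, 0], [0.0, 0, 0.001, 0.157, 0], [0.0, 0, 0.001, 0.157, 0]]}}

```text
time_s: 2.6
position: [0.497, 0.0193, 0.0978]
orientation: [0.123, 0.992, 0.0, 0.002]
force: [-0.4, -0.2, -0.5]
width: 0.0125
grasp_force: 61.1
```

{"api": "arm_command", "payload": {"commands": [[0.0, 0, 0, -0.01, 0], [0.0, 0, 0, -0.03, 0], [0.0, 0, 0, -0.05, 0], [0.0, 0, 0, -0.06, 0], [0.0, 0, 0, -0.06, 0]]}}

```text
time_s: 3.1
position: [0.4971, 0.0188, 0.1586]
orientation: [0.124, 0.992, 0.0, 0.002]
force: [0.8, 0.6, -0.3]
width: 0.0126
grasp_force: 61.1
```

{"api": "arm_command", "payload": {"commands": [[0.0, -0.01, -0.02, 0, 0], [0.0, -0.025, -0.053, 0, 0], [0.0, -0.043, -0.09, 0, 0], [0.0, -0.061, -0.128, 0, 0], [0.0, -0.08, -0.168, 0, 0], [0.0, -0.093, -0.195, 0, 0], [0.0, -0.099, -0.208, 0, 0], [0.0, -0.099, -0.208, 0, 0]]}}

```text
time_s: 3.9
position: [0.5406, -0.2082, 0.1554]
orientation: [0.125, 0.992, 0.0, -0.001]
force: [-0.0, -0.1, -2.1]
width: 0.0124
grasp_force: 61.3
```

```bash
python3 - <<'E'
from h import *
s=robot.observe();print(s["position"],s["orientation"],s["width"],s["grasp_force"])
ims=[]
for n in("scene","side"):
    a,K,T=cam(n)
    u=proj(K,T,(.53,-.25,.1)).astype(int);x,y=max(u[0]-60,0),max(u[1]-45,0)
    ims.append(cv2.resize(a[y:y+90,x:x+120],(0,0),fx=3.3,fy=3.3,interpolation=2))
save("s2",np.hstack(ims))
E
```

```text
[ 0.54063618 -0.20824437  0.15541729] [ 1.24822878e-01  9.92178867e-01  2.65879610e-04 -5.24101286e-04] 0.012393393007465952 61.322251399978995
```

View pics/s2.png

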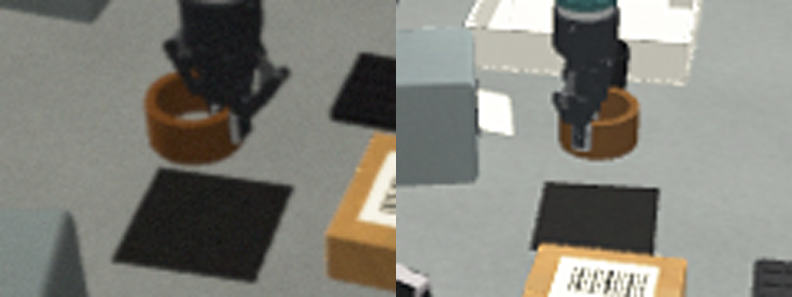

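The roll hangs level in the fingers just above the mat (crop centre-left), so I can lower it.

{"api": "arm_command", "payload": {"commands": [[0.0, 0, 0, 0.03, 0], [0.0, 0, 0, 0.06, 0], [0.0, 0, 0, 0.085, 0], [0.0, 0, 0, 0.1, 0], [0.0, 0, 0, 0.107, 0], [0.0, 0, 0, 0.11, 0], [0.0, 0, 0, 0.112, 0], [0.0, 0, 0, 0.112, 0]]}}

```text
time_s: 4.8
position: [0.5412, -0.2067, 0.045]
orientation: [0.123, 0.992, -0.0, 0.001]
force: [-0.1, -1.0, -0.7]
width: 0.0125
grasp_force: 61.3
```

{"api": "arm_command", "payload": {"commands": [[0.0, 0, 0, 0.001, 0], [0.0, 0, 0, 0.002, 0], [0.0, 0, 0, 0.003, 0], [0.0, 0, 0, 0.003, 0]]}}

```text
time_s: 5.2
position: [0.541, -0.2071, 0.0418]
orientation: [0.124, 0.992, -0.0, 0.0]
force: [-0.4, 0.2, 1.7]
width: 0.0126
grasp_force: 61.7
```

{"api": "arm_command", "payload": {"commands": [[0.0, 0, 0, 0.001, 0], [0.0, 0, 0, 0.001, 0], [0.02, 0, 0, 0.001, 0], [0.035, 0, 0, 0.001, 0], [0.045, 0, 0, 0.001, 0], [0.045, 0, 0, 0.001, 0], [0.045, 0, 0, 0.001, 0], [0.045, 0, 0, 0.001, 0]]}}

```text
time_s: 6.0
position: [0.5407, -0.2069, 0.0401]
orientation: [0.124, 0.992, 0.0, -0.0]
force: [-0.7, -0.1, 0.2]
width: 0.0452
grasp_force: 0.0
```

{"api": "arm_command", "payload": {"commands": [[0.045, 0, 0, -0.02, 0], [0.045, 0, 0, -0.06, 0], [0.045, 0, 0, -0.1, 0], [0.045, 0, 0, -0.15, 0], [0.0854, 0, 0, -0.2, 0], [0.0854, 0, 0, -0.2, 0]]}}

```text
time_s: 6.6
position: [0.5444, -0.2087, 0.2483]
orientation: [0.124, 0.992, -0.003, 0.007]
force: [1.4, 0.1, 0.8]
width: 0.0726
grasp_force: 0.0
```

```bash
python3 - <<'E'
from h import *
a,K,T=cam("wrist");s=robot.observe();print(s["position"],s["qpos"])
a=a.astype(int);m=((a[...,0]<175)&((a[...,0]-a[...,2])>30)).astype(np.uint8)
m=cv2.morphologyEx(m,cv2.MORPH_OPEN,np.ones((3,3)))
for c in cv2.findContours(m,0,1)[0]:
    if cv2.contourArea(c)>2000:
        e=cv2.fitEllipse(cv2.convexHull(c));print(e,cv2.boundingRect(c),plane(K,T,e[0],.052))
print(proj(K,T,(.532,-.251,.052)))
E
```

```text
[ 0.54276085 -0.20787921  0.24461166] [-4.85527833e-01  2.85406838e-01  1.51316729e+00  1.16286704e-04
  1.33376123e+00 -1.80869223e+00]
((272.25408935546875, 161.49520874023438), (105.14791870117188, 105.52177429199219), 165.20176696777344) (219, 109, 105, 106) [ 0.52820926 -0.24554548  0.052     ]
[267.65026152 166.91532559]
```

The roll stands on the mat at (0.528,-0.246), 7 mm from its middle. Next I go above the scanner, turning to bring the tool's x along +x.

{"api": "arm_command", "payload": {"commands": [[0.0854, 0.004, 0.03, 0, 0.14], [0.0854, 0.011, 0.075, 0, 0.28], [0.0854, 0.018, 0.12, 0, 0.42], [0.0854, 0.024, 0.165, 0, 0.56], [0.0854, 0.03, 0.21, 0, 0.7], [0.0854, 0.037, 0.255, 0, 0.84], [0.0854, 0.043, 0.3, 0, 0.98], [0.0854, 0.048, 0.335, 0, 1.12]]}}

```text
time_s: 7.45
position: [0.5755, 0.1321, 0.2385]
orientation: [0.634, 0.774, -0.001, -0.001]
force: [0.6, 0.3, 0.2]
width: 0.0854
grasp_force: 0.0
```

{"api": "arm_command", "payload": {"commands": [[0.0854, 0, 0, 0, 0.14], [0.0854, 0, 0, 0, 0.28], [0.0854, 0, 0, 0, 0.42], [0.0854, 0, 0, 0, 0.56], [0.0854, 0, 0, 0, 0.7], [0.0854, 0, 0, 0, 0.84], [0.0854, 0, 0, 0, 0.98], [0.0854, 0, 0, 0, 1.12]]}}

```text
time_s: 8.25
position: [0.5755, 0.1295, 0.2383]
orientation: [0.948, 0.318, -0.002, -0.0]
force: [0.3, 0.1, -0.1]
width: 0.0854
grasp_force: 0.0
```

{"api": "arm_command", "payload": {"commands": [[0.0854, 0, 0, 0, 0.14], [0.0854, 0, 0, 0, 0.28], [0.0854, 0, 0, 0, 0.42], [0.0854, 0, 0, 0, 0.56], [0.0854, 0, 0, 0, 0.654], [0.0854, 0, 0, 0, 0.654]]}}

```text
time_s: 8.85
position: [0.5756, 0.1295, 0.2385]
orientation: [1.0, 0.0, -0.002, 0.0]
force: [-0.8, -1.2, -0.5]
width: 0.0854
grasp_force: 0.0
```

```bash
python3 - <<'E'
from h import *
a,K,T=cam("wrist");save("w3",a);np.savez("pics/w3.npz",a=a,K=K,T=T)
for p in [(.593,.264,.167),(.593,.264,.012)]:print(proj(K,T,p))
E
```

```text
[ 76.18489649 190.07650754]
[178.63021859 147.94791735]
```

View pics/w3.png

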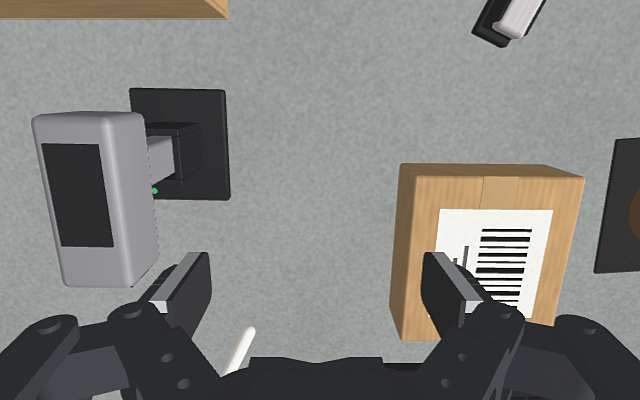

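Wrist view: the scanner head's top runs from its left corners (33,118) and (63,285), its dark panel is at (42,144), (105,144), (114,247), (61,247), and the dock foot is at (180,145). The marker tip is at (250,330) and the carton is on the right.

```bash
python3 - <<'E'
from h import *
d=np.load("pics/w3.npz");K,T=d["K"],d["T"]
for p in [(33,118),(63,285),(42,144),(105,144),(114,247),(61,247),(80,196)]:print(p,plane(K,T,p,.167).round(3)[:2])
for p in [(130,89),(225,91),(229,199)]:print("dock",plane(K,T,p,.012).round(3)[:2])
for p in [(228,370),(252,328)]:print("marker",plane(K,T,p,.01).round(3)[:2])
print("carton",[plane(K,T,p,.06).round(3)[:2] for p in [(416,175),(584,178),(404,340)]])
E
```

```text
(33, 118) [0.633 0.279]
(63, 285) [0.533 0.283]
(42, 144) [0.619 0.278]
(105, 144) [0.619 0.244]
(114, 247) [0.558 0.248]
(61, 247) [0.558 0.279]
(80, 196) [0.59  0.262]
dock [0.648 0.304]
dock [0.647 0.215]
dock [0.541 0.218]
marker [0.327 0.234]
marker [0.385 0.203]
carton [array([0.577, 0.043]), array([ 0.575, -0.102]), array([0.409, 0.042])]
```

{"api": "arm_command", "payload": {"commands": [[0.0854, 0.007, -0.045, 0, 0.01], [0.0854, 0.014, -0.09, 0, 0.02], [0.0854, 0.02, -0.125, 0, 0.03], [0.0854, 0.02, -0.132, 0, 0.03], [0.0854, 0.02, -0.132, 0.03, 0.03], [0.0854, 0.02, -0.132, 0.06, 0.03], [0.0854, 0.02, -0.132, 0.08, 0.03], [0.0854, 0.02, -0.132, 0.09, 0.03]]}}

```text
time_s: 9.7
position: [0.5947, 0.2604, 0.1474]
orientation: [1.0, -0.015, -0.002, 0.001]
force: [-0.1, -0.3, -0.1]
width: 0.0855
grasp_force: 0.0
```

{"api": "arm_command", "payload": {"commands": [[0.06, 0, 0, 0, 0], [0.05, 0, 0, 0, 0], [0.03, 0, 0, 0, 0], [0.03, 0, 0, 0, 0], [0.03, 0, 0, 0, 0], [0.03, 0, 0, 0, 0]]}}

```text
time_s: 10.3
position: [0.5976, 0.2619, 0.152]
orientation: [1.0, -0.015, 0.002, -0.001]
force: [0.5, -0.1, 5.7]
width: 0.0434
grasp_force: 62.3
```

{"api": "arm_command", "payload": {"commands": [[0.0, 0, 0, -0.008, 0], [0.0, 0, 0, -0.025, 0], [0.0, 0, 0, -0.045, 0], [0.0, 0, 0, -0.065, 0], [0.0, 0, 0, -0.085, 0], [0.0, 0, 0, -0.1, 0], [0.0, 0, 0, -0.11, 0], [0.0, 0, 0, -0.11, 0]]}}

```text
time_s: 11.1
position: [0.5968, 0.2617, 0.2616]
orientation: [1.0, -0.015, 0.001, -0.0]
force: [-0.1, 0.2, -2.5]
width: 0.0436
grasp_force: 61.5
```

```bash
python3 - <<'E'
from h import *
s=robot.observe();print(s["position"],s["width"],s["grasp_force"],s["qpos"])
ims=[]
for n in("scene","side"):
    a,K,T=cam(n)
    u=proj(K,T,(.59,.26,.2)).astype(int);x,y=u[0]-60,max(u[1]-45,0)
    ims.append(cv2.resize(a[y:y+90,x:x+120],(0,0),fx=3.3,fy=3.3,interpolation=2))
save("s4",np.hstack(ims))
E
```

```text
[0.59677225 0.26174155 0.2615503 ] 0.04356450794459162 61.50070309638977 [3.06576836e-01 3.87459550e-01 1.31649308e+00 9.76317878e-05
 1.43570960e+00 1.90750996e+00]
```

View pics/s4.png

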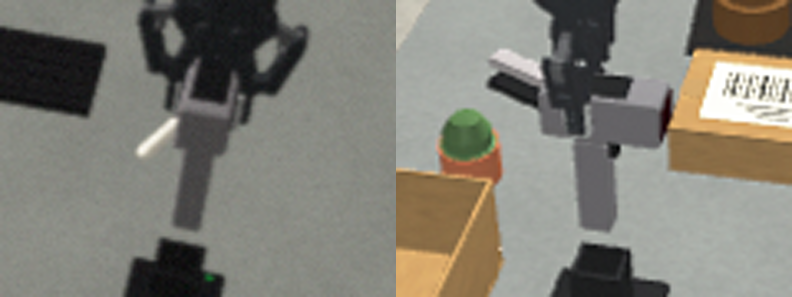

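The scanner is clear of the dock and upright in the fingers. The moves only allow turns about the tool's axis. I'll therefore pivot it in the pads by pressing the handle gently against the fixed carton's top edge, and I start by turning it to look along -y in line with the label.

{"api": "arm_command", "payload": {"commands": [[0.0, -0.01, 0.015, 0, -0.14], [0.0, -0.025, 0.035, 0, -0.28], [0.0, -0.045, 0.06, 0, -0.42], [0.0, -0.065, 0.085, 0, -0.56], [0.0, -0.085, 0.11, 0, -0.7], [0.0, -0.098, 0.128, 0, -0.84], [0.0, -0.103, 0.135, 0, -0.98], [0.0, -0.103, 0.135, 0, -1.12]]}}

```text
time_s: 12.0
position: [0.4874, 0.1286, 0.2593]
orientation: [0.854, 0.52, -0.001, -0.0]
force: [0.9, 0.1, -1.5]
width: 0.0432
grasp_force: 61.5
```

{"api": "arm_command", "payload": {"commands": [[0.0, 0, 0, 0, -0.14], [0.0, 0, 0, 0, -0.28], [0.0, 0, 0, 0, -0.42], [0.0, 0, 0, 0, -0.48], [0.0, 0, 0, 0, -0.48]]}}

```text
time_s: 12.5
position: [0.4886, 0.1297, 0.2591]
orientation: [0.708, 0.707, -0.001, -0.001]
force: [-0.5, -0.3, -1.1]
width: 0.0437
grasp_force: 61.5
```

{"api": "arm_command", "payload": {"commands": [[0.0, 0, 0.002, 0.035, 0], [0.0, 0, 0.002, 0.07, 0], [0.0, 0, 0.002, 0.095, 0], [0.0, 0, 0.002, 0.105, 0], [0.0, -0.02, 0.002, 0.105, 0], [0.0, -0.04, 0.002, 0.105, 0], [0.0, -0.055, 0.002, 0.105, 0], [0.0, -0.065, 0.002, 0.105, 0]]}}

```text
time_s: 13.3
position: [0.4917, 0.0639, 0.1558]
orientation: [0.708, 0.706, 0.0, 0.0]
force: [-0.5, -0.6, -1.5]
width: 0.0435
grasp_force: 61.7
```

{"api": "arm_command", "payload": {"commands": [[0.0, -0.005, 0, 0, 0], [0.0, -0.01, 0, 0, 0], [0.0, -0.015, 0, 0, 0], [0.0, -0.02, 0, 0, 0]]}}

```text
time_s: 13.7
position: [0.4918, 0.0472, 0.1562]
orientation: [0.708, 0.706, 0.003, -0.001]
force: [-1.1, 5.5, 1.9]
width: 0.0432
grasp_force: 62.5
```

{"api": "arm_command", "payload": {"commands": [[0.0, -0.005, 0, 0, 0], [0.0, -0.01, 0, 0, 0], [0.0, -0.016, 0, 0, 0], [0.0, -0.022, 0, 0, 0], [0.0, -0.028, 0, 0, 0], [0.0, -0.032, 0, 0, 0]]}}

```text
time_s: 14.3
position: [0.4913, 0.0152, 0.1554]
orientation: [0.708, 0.706, 0.002, -0.002]
force: [0.6, 6.7, -2.6]
width: 0.0433
grasp_force: 62.2
```

```bash
python3 - <<'E'
from h import *
s=robot.observe();print(s["position"],s["force"],s["width"],s["grasp_force"])
ims=[]
for n in("scene","side"):
    a,K,T=cam(n)
    u=proj(K,T,(.5,.03,.12)).astype(int);x,y=u[0]-60,max(u[1]-45,0)
    ims.append(cv2.resize(a[y:y+90,x:x+120],(0,0),fx=3.3,fy=3.3,interpolation=2))
save("s5",np.hstack(ims))
E
```

```text
[0.49125357 0.0152231  0.1553729 ] [ 0.57898528  6.70041138 -2.60571687] 0.043337023842082434 62.213337421417236
```

View pics/s5.png

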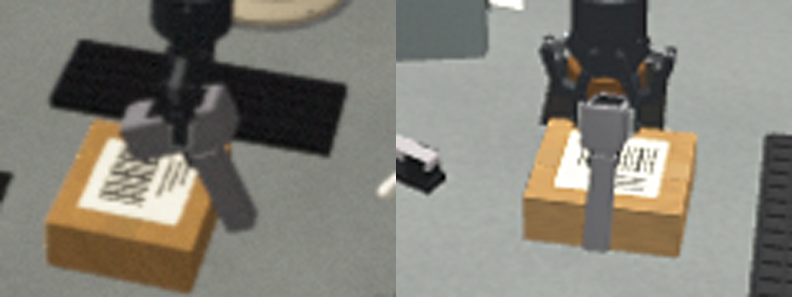

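The pivot works: the handle leans over the carton's edge with its foot back and nose down. I continue pushing to about 45°.

{"api": "arm_command", "payload": {"commands": [[0.0, -0.006, 0, 0, 0], [0.0, -0.013, 0, 0, 0], [0.0, -0.02, 0, 0, 0], [0.0, -0.027, 0, 0, 0], [0.0, -0.034, 0, 0, 0], [0.0, -0.039, 0, 0, 0], [0.0, -0.039, 0, 0, 0]]}}

```text
time_s: 15.1
position: [0.4913, -0.0251, 0.1558]
orientation: [0.708, 0.706, 0.001, -0.001]
force: [-0.4, 4.8, 1.9]
width: 0.0433
grasp_force: 62.6
```

{"api": "arm_command", "payload": {"commands": [[0.0, 0.015, 0, -0.008, 0], [0.0, 0.04, 0, -0.02, 0], [0.0, 0.07, 0, -0.033, 0], [0.0, 0.1, 0, -0.045, 0], [0.0, 0.125, 0, -0.055, 0], [0.0, 0.14, 0, -0.061, 0], [0.0, 0.144, 0, -0.062, 0], [0.0, 0.144, 0, -0.062, 0]]}}

```text
time_s: 15.9
position: [0.4915, 0.1177, 0.2173]
orientation: [0.707, 0.707, -0.0, 0.001]
force: [-0.0, -0.2, -2.2]
width: 0.0431
grasp_force: 62.0
```

```bash
python3 - <<'E'
from h import *
s=robot.observe();print(s["position"],s["force"],s["width"],s["grasp_force"])
ims=[]
for n in("scene","side"):
    a,K,T=cam(n);np.savez(f"pics/{n}f.npz",a=a,K=K,T=T)
    u=proj(K,T,(.5,.1,.16)).astype(int);x,y=u[0]-60,max(u[1]-60,0);print(n,x,y)
    ims.append(cv2.resize(a[y:y+120,x:x+120],(0,0),fx=3.3,fy=3.3,interpolation=2))
save("s6",np.hstack(ims))
E
```

```text
[0.49147437 0.11774276 0.21733894] [-0.01869998 -0.22612851 -2.17791333] 0.04310332002987847 62.0479953289032
scene 300 116
side 266 149
```

View pics/s6.png

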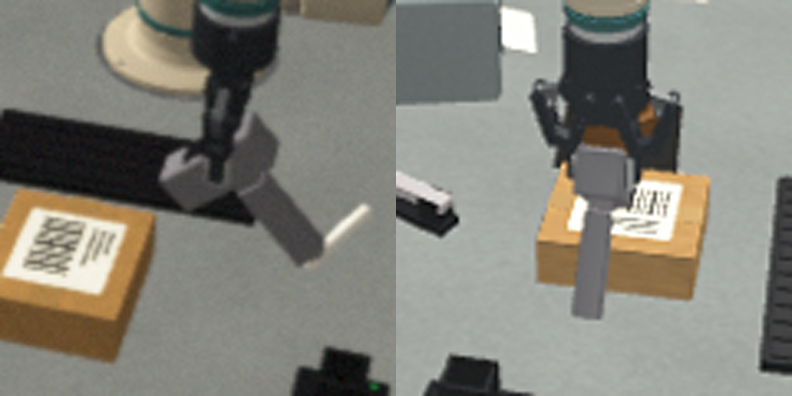

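The scanner is held free, nose down towards the label, with its foot near scene (394,193) and side (324,243).

```bash
python3 - <<'E'
from h import *
for n,uv in(("scene",(394.5,193.3)),("side",(324.2,243.5))):
    d=np.load(f"pics/{n}f.npz");K,T=d["K"],d["T"]
    o=T[:3,3];v=T[:3,:3]@np.linalg.inv(K)@np.array([*uv,1]);print(n,"on x=.4915:",o+v*(.4915-o[0])/v[0],"ray",v.round(2))
    for t in(35,40,45,50):
        t=np.radians(t);z=np.array([0,-np.sin(t),np.cos(t)]);print(proj(K,T,np.array([.4915,.1177,.2143])-.137*z).round(1),end=" ")
    print()
E
```

```text
scene on x=.4915: [0.4915     0.2116036  0.11232297] ray [-0.77 -0.03 -0.65]
[389.3 194.9] [392.5 193.7] [395.6 192.2] [398.5 190.6] 
side on x=.4915: [0.4915     0.19666051 0.10261096] ray [ 0.13 -0.74 -0.67]
[324.2 243.5] [323.7 243.8] [323.2 243.7] [322.7 243.3]
```

Tilt measures about 43°, and the scanner is held free and in line with the label, so I let it settle and hand in.

{"api": "arm_command", "payload": {"commands": [[0.0, 0, 0, 0, 0], [0.0, 0, 0, 0, 0], [0.0, 0, 0, 0, 0]]}}

```text
time_s: 16.3
position: [0.4914, 0.1172, 0.2171]
orientation: [0.708, 0.706, -0.0, -0.0]
force: [0.3, 0.2, -1.1]
width: 0.0434
grasp_force: 62.0
```

```bash
python3 -c "
from station import robot
s=robot.observe();print(s['position'],s['grasp_force'],abs(s['qd']).max() if hasattr(s['qd'],'max') else s['qd'])
print(robot.sign_off())"
```

```text
[0.4913742  0.1171777  0.21706116] 62.04637885093689 0.004485059709003021
the job is handed in; nothing more can be done
None
```

I handed the job in at about 16 s, verdict not shown: the roll lies on the mat about 7 mm from its middle, and the scanner is held still and clear, aimed at the label about 15 cm away and tilted about 43° (tilted by pressing its handle against the carton's edge).

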